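Count to the third gap of the bin rack and push the bin home

ROBOT

A 6-joint arm with a two-finger parallel gripper is mounted at the origin on the work surface. World frame = base frame: x ahead of the robot, y to its left, z up, the work surface at z = 0. Lengths are in m, angles in rad, forces in N, time in s.
With the tool pointing down it reaches from about 0.225 to 0.875 m from the base axis. Payload 3.4 kg.
Tool frame: the origin (TCP) lies between the finger pads; the fingertips stand 25 mm ahead of it and the grasp point (between the pads) lies 6 mm ahead of it (manip.tips_ahead is the distance from the TCP to the fingertips, in m); z points along the fingers, x is the direction in which the jaws open and shut, and the axes are right-handed (so a half turn about z gives the same grasp; the last joint's range is limited). The gripper opens to 85 mm and grips with 20 to 120 N. Pads are 22 mm wide; open, the fingers measure 114 mm over their backs; the gripper's body (76 mm by 85 mm) begins 54 mm behind the grasp point. The pads swing forward as they close: fully open they stand 13 mm farther back than shut.
Start: joints at [1.016, 0.276, 1.505, -0, 1.361, -0.121], TCP at [0.242, 0.522, 0.256] pointing down, gripper open.
Joint ranges: [-2.89, 2.89], [-0.75, 2.08], [0.22, 2.7], [-1.18, 4.32], [0.11, 2.71], [-2.7, 2.7]. Speed limits (rad/s): [2.57, 2.57, 3.14, 3.14, 3.14, 3.14].

INTERFACE

Orientations are given as a unit quaternion [w, x, y, z].
In Python, from rig import manip gives the robot as it stands. The module is installed in compiled form; this text tells all that it offers.
- The arm moves only by the tool send_rows, never from a script. Its argument "plan" is a list of rows, each an object with "linear": the shift along the tool's x, y, z in m, a list of three; "delta_rot": the turn, a rotation vector about the tool's x, y, z in degrees, a list of three; "fingers": the finger opening in m, from 0 to 0.0854. A call has 1 to 12 rows; each row shifts and turns the pose as measured when the row begins, along the tool's axes as they then stand; what a row does not reach is not made up. A row lasts 1/12 s, in which the tool goes at most 41.7 mm and 7.16 degrees, less where a joint would pass 70% of its speed; a pose out of reach is approached as far as the arm can. A call with a gripper value outside its range is refused whole. The fingers move at their own pace and stop on an object; "force" is the grip in N (left out, the last holds). Time passes only in rows, so rows that do not move let the fingers close. It gives the time, the measured TCP pose, the force and the opening at its end, in the units of the state.
- manip.get_state(): the state, without advancing time (a new reading comes with each control period).
- manip.get_image(name): name is "scene" or "side" or "wrist"; returns the picture (400x640x3 uint8, red, green, blue); there is no depth.
- manip.camera_info(name): a dict with "K" (3x3 intrinsics, pixels), "rvec" (rotation vector, rad) and "tvec" (3), from world to camera coordinates, as OpenCV has them. Camera axes: x right, y down, z forward; pixel columns grow to the right and rows downward; lengths in m; the calibration is good to about 2 mm. A picture is of the moment at which its call begins: read the wrist's pose just before it. camera_info takes no time and is no camera call; for the wrist camera it gives the pose at the moment of the call.
- manip.sign_off(): hands the job in, once; it reports no verdict.
Trained networks look in the newest picture that a camera, given by its name, has taken for a name from the list of things; names that differ only in an ending like _2 or _b are one class to them, and where a whole thing is asked for, a point or a joint stands for the part that bears it (a point fixed in the world has none). Each returns a list of dicts, best first, with "p" (0 to 1); they miss things now and then, are a little off and sometimes report something else, mostly with a low value. They report only what shows in the picture. A call takes as long as a camera call. They do not tell look-alikes from the thing itself.
- manip.find_in(thing, camera): "extent" ([left, top, right, bottom] in pixels, round what is visible of it).
- manip.masks_of(thing, camera): "pixels" (400x640 bool, what is visible of it) and "extent" ([left, top, right, bottom] in pixels, round what is visible of it).
The state is a dict: "clock": time; "qpos": joint angles; "qd": joint speeds; "effort": joint torques, N m; "position": TCP position; "ee_rot": TCP orientation; "contact_force": force on the tool from outside, world axes, zero at the start; "moment": the same for the moment, N m; "width": finger opening in m.
Only numpy, scipy, OpenCV 4.12 (cv2) and the standard library are available. Lean on these libraries where they do the work, as an engineer would, in place of code of your own. Each camera call takes 0.05 s, during which the arm holds its last target. There are 200 camera calls.

TASK

Starting from the rack's tall end board, count the gaps with a fingertip along the rail at the back of the rack, touching the dark steel label plate of the first, the second and the third gap in that order and stopping there: do not touch the fourth. Then push the loose parts bin along the bench into that third gap until it is fully home against the back board. Only push it, never lift or tip it; leave the other bins, the glue bottle and the screwdriver alone, and finish clear of everything.

Things in the scene. Friction and masses are not known exactly. Their poses are not given: they have to be found in the camera images.
- rack: Low plywood rack fixed on the bench: four gaps side by side, 58 mm wide, 70 mm deep, open at front, top and bottom (bins slide on the bench). Origin on the bench at the middle of its footprint, 90 mm deep (x) by 282 mm wide (y); x points away from the robot into the gaps, y left along the rail, z up. Gap centres: y = +102, +34, -34, -102 mm.
- mouth (a point): Middle of the rack's mouth, on the bench at x = -45 mm, y = 0 in the rack's frame. Here stand the round noses of the three dividers (10 mm thick, 45 mm high), which run back to the back board, its front face at x = +25 mm. A bin fully home touches the back board: its origin is at x = -10 mm and its front is level with the noses.
- rail (a point): Middle of the rail, at its top face. The rail is the flat top of the rack's back board, 20 mm deep (x = +25 to +45 mm in the rack's frame), 262 mm long, 60 mm above the bench, rigid. One dark steel label plate is centred behind each gap, with 34 mm of plywood between neighbouring plates.
- tall_end: The tall plywood end board of the rack, 90 mm deep (x), 10 mm thick (y), 95 mm high; it closes either end of the rack (y = +136 or -136 mm in the rack's frame); a low board, 45 mm high, closes the other. The gap next to the tall board is the first. Origin at the centre of its underside. Fixed to the rack.
- label_a: The flat dark steel label plate on the rail behind the gap at y = +102 mm of the rack's frame. 34 mm along the rail, 20 mm deep; its bare top face is level with the rail, 60 mm above the bench. Origin at the centre of the plate's underside, 8 mm below that top face. Fixed.
- label_b: The flat dark steel label plate on the rail behind the gap at y = +34 mm of the rack's frame. 34 mm along the rail, 20 mm deep; its bare top face is level with the rail, 60 mm above the bench. Origin at the centre of the plate's underside, 8 mm below that top face. Fixed.
- label_c: The flat dark steel label plate on the rail behind the gap at y = -34 mm of the rack's frame. 34 mm along the rail, 20 mm deep; its bare top face is level with the rail, 60 mm above the bench. Origin at the centre of the plate's underside, 8 mm below that top face. Fixed.
- label_d: The flat dark steel label plate on the rail behind the gap at y = -102 mm of the rack's frame. 34 mm along the rail, 20 mm deep; its bare top face is level with the rail, 60 mm above the bench. Origin at the centre of the plate's underside, 8 mm below that top face. Fixed.
- bin: The loose grey plastic parts bin standing on the bench in front of the rack: open on top, 70 mm long (x), 46 mm wide (y), 38 mm high, its front wall (at -x, towards the robot) 30 mm high, holding screws; 0.15 to 0.3 kg. Origin at the centre of its underside; z up. It slides on the bench under 1 to 3 N.
- bin_left: A matching grey bin (70 x 46 x 38 mm, same shape as bin) already standing in the outermost gap on the rack's +y side. Origin at the centre of its underside. A bystander: leave it where it is.
- bin_right: A matching grey bin (70 x 46 x 38 mm, same shape as bin) already standing in the outermost gap on the rack's -y side. Origin at the centre of its underside. A bystander: leave it where it is.
- glue: Yellow glue bottle, 52 mm across and 150 mm high, standing on the bench to the left of the rack. Origin at the centre of its underside. A bystander.
- screwdriver: Screwdriver lying on the bench to the right of the rack, about 200 mm long. A bystander.
There are look-alikes about, which are no part of the job. What is shaped like the tall_end but yellow is not meant.

How it is judged:
By the outcome, as a careful person would: the job done as asked, in the order asked, and still so for the second after the job is handed in, with the robot touching nothing.
It also fails if it takes over 69 s, if anything falls off the work surface, if the arm or the gripper's body presses on something with over 40 N, if the wrist force passes 120 N, or if a joint passes its speed limit or range.

## Working session

There is one attempt and no reset: what is moved stays moved. The work goes in short steps, Python scripts to look and compute and a tool call to move; the robot and the scene stay as the last step left them, time stands still between calls to the robot, and variables do not carry over. Pictures are saved under pics/ and viewed, about 8 in all and at most 12, crops included, and the job is handed in when it is done.

Besides the shell and the picture viewer there is one more tool, called after "Emit:" as a command line: name --argument value ..., lists and objects as JSON in quotes. send_rows: Moves the arm, as the interface text tells. Its arguments: {"type":"object","properties":{"plan":{"type":"array","items":{"type":"object","properties":{"linear":{"type":"array","items":{"type":"number"}},"delta_rot":{"type":"array","items":{"type":"number"}},"fingers":{"type":"number"}}}},"force":{"type":"number"}},"required":["plan"]}

```bash
mkdir -p pics; python3 - <<'E'
from rig import manip
import cv2
s=manip.get_state();print(s)
for n in("scene","side"):
    im=manip.get_image(n);cv2.imwrite(f"pics/{n}0.png",im[:,:,::-1])
    c=manip.camera_info(n);print(n,c)
    for t in("rack","tall_end","bin","label_a","glue","screwdriver"):
        print(t,[(round(d["p"],2),[int(v) for v in d["extent"]]) for d in manip.find_in(t,n)][:5])
E
```

```text
{'clock': 0.0, 'qpos': array([ 1.01601829e+00,  2.76559572e-01,  1.50616767e+00,  2.38219682e-05,
        1.36068122e+00, -1.21007778e-01]), 'qd': array([ 0.00068318, -0.00174076,  0.00018887, -0.00027634,  0.00027835,
       -0.00176303]), 'effort': array([-1.13928421e-03, -4.16749513e+01, -2.45810044e+01, -9.07787808e-05,
        1.08558271e-02, -1.10353207e-05]), 'position': array([0.24140767, 0.5213217 , 0.2554461 ]), 'ee_rot': array([ 3.82366950e-04,  8.42703455e-01,  5.38377250e-01, -8.23543252e-04]), 'contact_force': array([ 0.41287443, -0.25719927,  0.22270704]), 'moment': array([-0.01523591, -0.05243109, -0.00576601]), 'width': 0.08547292088757139}
scene {'K': array([[409.10392535,   0.        , 318.70759687],
       [  0.        , 409.10392535, 208.55086816],
       [  0.        ,   0.        ,   1.        ]]), 'rvec': array([ 1.74552527,  1.96758877, -0.69275562]), 'tvec': array([ 0.05829067, -0.44365873,  1.48909508])}
rack [(0.82, [238, 199, 334, 236])]
tall_end [(0.79, [324, 236, 341, 285]), (0.68, [335, 186, 346, 235])]
bin [(0.67, [261, 172, 284, 201]), (0.65, [332, 1
[... 238 characters left out ...]
, 318.44718157],
       [  0.        , 383.54681163, 202.16411486],
       [  0.        ,   0.        ,   1.        ]]), 'rvec': array([ 2.26646179, -0.49399482,  0.21268713]), 'tvec': array([-0.54029417,  0.21919611,  0.75702492])}
rack [(0.76, [311, 181, 387, 264])]
tall_end [(0.64, [347, 155, 382, 191]), (0.58, [300, 170, 328, 198]), (0.27, [358, 219, 368, 232])]
bin [(0.85, [293, 252, 330, 285]), (0.67, [344, 202, 358, 213])]
label_a [(0.69, [313, 187, 392, 264]), (0.63, [371, 238, 387, 254]), (0.55, [356, 215, 368, 233]), (0.51, [325, 186, 339, 196])]
glue [(0.81, [279, 96, 296, 150]), (0.24, [327, 185, 339, 194])]
screwdriver [(0.94, [313, 365, 427, 399]), (0.69, [371, 240, 386, 255])]
```

View pics/scene0.png

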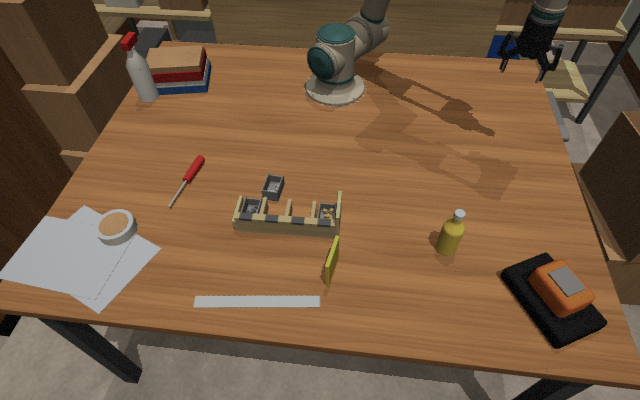

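View pics/side0.png

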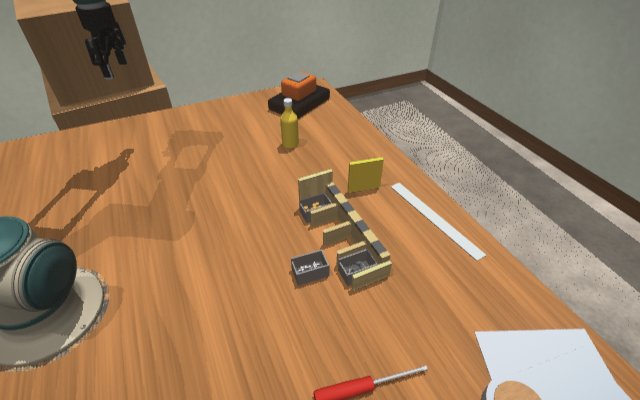

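The scene picture shows the rack at (238-342, 190-236), and its plywood tall board at (340,205). The yellow look-alike stands apart at (332,262). The loose bin is at (273,187) and the filled gaps are at both ends. The side picture agrees: plywood tall board (316,185), yellow board (365,175), loose bin (310,267). I'll confirm in an enlarged crop and get rough positions.

```bash
cat > h.py <<'E'
import numpy as np,cv2
from rig import manip
def ray(n,uv,c=None):
    c=c or manip.camera_info(n);R,_=cv2.Rodrigues(c["rvec"]);C=-R.T@c["tvec"]
    p=cv2.undistortPoints(np.float64([[uv]]),c["K"],None)[0,0]
    return C,R.T@np.array([p[0],p[1],1])
def onz(n,uv,z=0,c=None):
    C,d=ray(n,uv,c);return C+d*(z-C[2])/d[2]
E
python3 - <<'E'
from h import *
a=cv2.imread("pics/scene0.png")[160:290,220:360];b=cv2.imread("pics/side0.png")[150:290,280:410]
a=cv2.resize(a,(400,371),interpolation=cv2.INTER_CUBIC);b=cv2.resize(b,(345,371),interpolation=cv2.INTER_CUBIC)
cv2.imwrite("pics/crop1.png",np.hstack([a,b]))
print("tall bottom far/near",onz("scene",(340,236)),"rail ends z.06",onz("scene",(236,221),.06),onz("scene",(338,229),.06))
print("bin top",onz("scene",(273,183),.038),onz("side",(310,262),.034))
print("glue",onz("scene",(449,250)), onz("side",(289,148)))
print(manip.camera_info("wrist"))
E
```

```text
tall bottom far/near [0.65018451 0.08002894 0.        ] rail ends z.06 [ 0.67498322 -0.18634597  0.06      ] [0.67030656 0.07539691 0.06      ]
bin top [ 0.51783324 -0.12305462  0.038     ] [ 0.51675334 -0.12645966  0.034     ]
glue [0.66156703 0.36281449 0.        ] [0.64574556 0.33218832 0.        ]
{'K': array([[317.24476267,   0.        , 315.25113874],
       [  0.        , 317.24476267, 203.75897652],
       [  0.        ,   0.        ,   1.        ]]), 'rvec': array([-2.41920483, -1.54438519, -0.24191878]), 'tvec': array([-0.57558503, -0.03770018,  0.37918372])}
```

View pics/crop1.png

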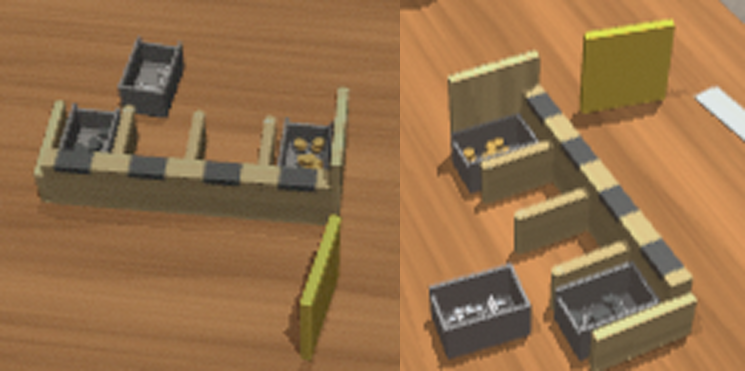

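The crop confirms it: the plywood tall board is joined to the rack at the world +y end, and the yellow board stands free. So gap 1 is label_a, gap 2 is label_b, gap 3 is label_c (y=-34) and gap 4 is label_d. Next I bring the wrist camera over the rack.

Emit:
send_rows --plan '[{"linear":[-0.0208,0.0317,-0.0028],"fingers":0},{"linear":[-0.0208,0.0317,-0.0028],"fingers":0},{"linear":[-0.0208,0.0317,-0.0028],"fingers":0},{"linear":[-0.0208,0.0317,-0.0028],"fingers":0},{"linear":[-0.0208,0.0317,-0.0028],"fingers":0},{"linear":[-0.0208,0.0317,-0.0028],"fingers":0},{"linear":[-0.0208,0.0317,-0.0028],"fingers":0},{"linear":[-0.0208,0.0317,-0.0028],"fingers":0},{"linear":[-0.0208,0.0317,-0.0028],"fingers":0},{"linear":[-0.0208,0.0317,-0.0028],"fingers":0},{"linear":[-0.0208,0.0317,-0.0028],"fingers":0},{"linear":[-0.0208,0.0317,-0.0028],"fingers":0}]'

```text
$.plan[0]: bad value
```

Emit:
send_rows --plan '[{"linear":[-0.0208,0.0317,-0.0028],"fingers":0},{"linear":[-0.0208,0.0317,-0.0028],"fingers":0},{"linear":[-0.0208,0.0317,-0.0028],"fingers":0},{"linear":[0,0,0],"delta_rot":[0,0,7],"fingers":0},{"linear":[0,0,0],"delta_rot":[0,0,7],"fingers":0},{"linear":[0,0,0],"delta_rot":[0,0,7],"fingers":0},{"linear":[0,0,0],"delta_rot":[0,0,7],"fingers":0},{"linear":[0,0,0],"delta_rot":[0,0,7],"fingers":0},{"linear":[0,0,0],"delta_rot":[0,0,7],"fingers":0},{"linear":[0,0,0],"delta_rot":[0,0,7],"fingers":0},{"linear":[0,0,0],"delta_rot":[0,0,7],"fingers":0},{"linear":[0,0,0],"delta_rot":[0,0,7],"fingers":0}]'

```text
$.plan[0]: bad value
```

```bash
cat >> h.py <<'E'
from scipy.spatial.transform import Rotation as Ro
def pose():
    s=manip.get_state();R=Ro.from_quat(s["ee_rot"],scalar_first=True).as_matrix();return s,s["position"],R
E
python3 - <<'E'
from h import *
s,p,R=pose();c=manip.camera_info("wrist");im=manip.get_image("wrist");cv2.imwrite("pics/w1.png",im[:,:,::-1])
import pickle;pickle.dump(c,open("c1.pkl","wb"))
Rc,_=cv2.Rodrigues(c["rvec"]);C=-Rc.T@c["tvec"]
print(s["clock"],p,"\n",R.round(3),"\ncamC",C,"in tool",R.T@(C-p),s["qpos"],s["width"])
for P in [(.66,-.055,.06),(.518,-.125,.038),(.65,.08,.09)]:
    print(cv2.projectPoints(np.float64([P]),c["rvec"],c["tvec"],c["K"],None)[0].ravel())
E
```

```text
0.7 [0.24170146 0.52178134 0.25636129] 
 [[ 0.42   0.907  0.   ]
 [ 0.907 -0.42   0.   ]
 [ 0.     0.    -1.   ]] 
camC [0.16971369 0.55570284 0.3726813 ] in tool [ 0.00054787 -0.07957399 -0.11632253] [ 1.01602481e+00  2.75852838e-01  1.50488408e+00 -1.03087580e-05
  1.36066555e+00 -1.21026624e-01] 0.08541356953224649
[ 99.85488224 558.58500564]
[ 18.01454348 501.29536566]
[158.18946877 559.17196492]
```

View pics/w1.png

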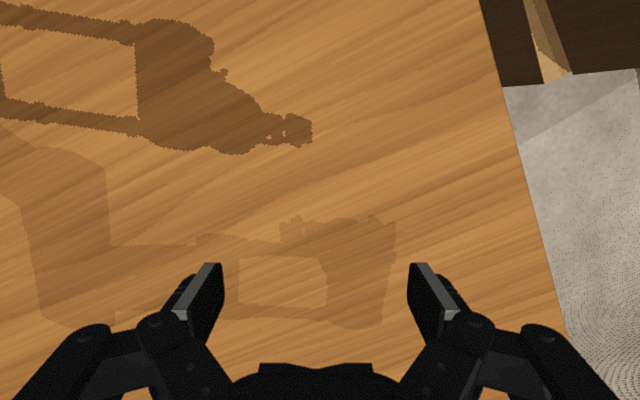

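The wrist picture shows only bare bench, because the move was refused (each row needs every key). I now choose tool x = world +y, so the camera sits on the robot's side of the rack.

Emit:
send_rows --plan '[{"linear":[-0.0164,0.0334,-0.0022],"delta_rot":[0,0,0],"fingers":0.0},{"linear":[-0.0164,0.0334,-0.0022],"delta_rot":[0,0,0],"fingers":0.0},{"linear":[-0.0164,0.0334,-0.0022],"delta_rot":[0,0,0],"fingers":0.0},{"linear":[-0.0164,0.0334,-0.0022],"delta_rot":[0,0,0],"fingers":0.0},{"linear":[-0.0164,0.0334,-0.0022],"delta_rot":[0,0,0],"fingers":0.0},{"linear":[-0.0164,0.0334,-0.0022],"delta_rot":[0,0,0],"fingers":0.0},{"linear":[-0.0164,0.0334,-0.0022],"delta_rot":[0,0,0],"fingers":0.0},{"linear":[-0.0164,0.0334,-0.0022],"delta_rot":[0,0,0],"fingers":0.0},{"linear":[-0.0164,0.0334,-0.0022],"delta_rot":[0,0,0],"fingers":0.0},{"linear":[-0.0164,0.0334,-0.0022],"delta_rot":[0,0,0],"fingers":0.0}]'

```text
clock: 1.58
position: [0.4815, 0.2286, 0.278]
ee_rot: [-0.002, 0.839, 0.545, 0.002]
contact_force: [0.5, 0.7, -0.6]
width: 0.0001
```

Emit:
send_rows --plan '[{"linear":[-0.0176,0.0341,-0.0023],"delta_rot":[0,0,0],"fingers":0.0},{"linear":[-0.0176,0.0341,-0.0023],"delta_rot":[0,0,0],"fingers":0.0},{"linear":[-0.0176,0.0341,-0.0023],"delta_rot":[0,0,0],"fingers":0.0},{"linear":[-0.0176,0.0341,-0.0023],"delta_rot":[0,0,0],"fingers":0.0},{"linear":[-0.0176,0.0341,-0.0023],"delta_rot":[0,0,0],"fingers":0.0},{"linear":[-0.0176,0.0341,-0.0023],"delta_rot":[0,0,0],"fingers":0.0},{"linear":[-0.0176,0.0341,-0.0023],"delta_rot":[0,0,0],"fingers":0.0},{"linear":[-0.0176,0.0341,-0.0023],"delta_rot":[0,0,0],"fingers":0.0},{"linear":[-0.0176,0.0341,-0.0023],"delta_rot":[0,0,0],"fingers":0.0},{"linear":[0,0,0],"delta_rot":[0,0,-7],"fingers":0.0},{"linear":[0,0,0],"delta_rot":[0,0,-7],"fingers":0.0},{"linear":[0,0,0],"delta_rot":[0,0,-7],"fingers":0.0}]'

```text
clock: 2.58
position: [0.7117, -0.0681, 0.2961]
ee_rot: [0.0, 0.725, 0.689, 0.003]
contact_force: [0.4, -0.8, 0.5]
width: -0.0001
```

```bash
python3 - <<'E'
from h import *
import pickle
s,p,R=pose();c=manip.camera_info("wrist");im=manip.get_image("wrist")
s2,p2,_=pose();c2=manip.camera_info("wrist");im=manip.get_image("wrist")
cv2.imwrite("pics/w2.png",im[:,:,::-1]);pickle.dump(c2,open("c2.pkl","wb"))
print(s["clock"],p,p2,"\n",R.round(3),s["qpos"].round(2))
for t in("label_a","bin","tall_end"):
    print(t,[(round(d["p"],2),[int(v) for v in d["extent"]]) for d in manip.find_in(t,"wrist")][:6])
E
```

```text
2.5833 [ 0.71173874 -0.06813276  0.29605079] [ 0.71153391 -0.06792595  0.29596665] 
 [[ 0.051  0.999  0.005]
 [ 0.999 -0.051  0.004]
 [ 0.004  0.005 -1.   ]] [-0.19  0.48  1.09  0.    1.57 -1.71]
label_a [(0.82, [331, 104, 362, 127]), (0.77, [395, 103, 427, 125]), (0.57, [269, 111, 299, 131]), (0.56, [203, 116, 237, 135])]
bin [(0.88, [224, 0, 276, 29])]
tall_end [(0.87, [406, 158, 459, 254]), (0.67, [421, 20, 466, 123]), (0.43, [198, 44, 248, 112]), (0.43, [11, 0, 32, 96]), (0.41, [196, 36, 438, 136])]
```

View pics/w2.png

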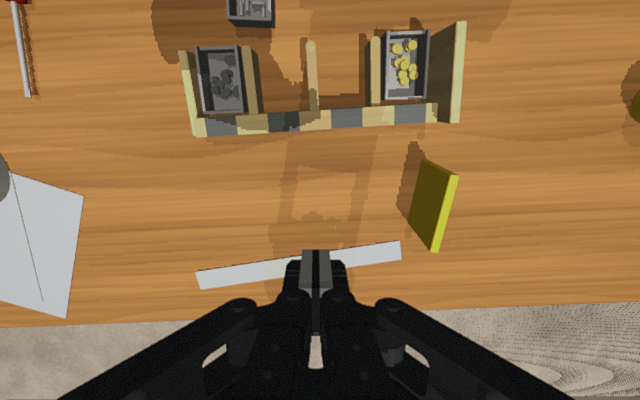

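The wrist picture shows the four dark plates on the rail at about (220,125), (284,121), (346,116) and (411,114). The tall plywood board is on the right (+y) at (460,70), and the yellow board is apart at (433,205). I'll fit the rack pose to the plate centres and the bin's corners.

```bash
python3 - <<'E'
from h import *
import pickle
c=pickle.load(open("c2.pkl","rb"))
W=np.array([onz("wrist",u,.06,c)[:2] for u in [(411,114),(346.5,115.5),(284,121),(220,125.5)]])
print(W.round(4))
L=np.array([[.035,y] for y in(.102,.034,-.034,-.102)])
def fit(L,W):
    a=L-L.mean(0);b=W-W.mean(0);th=np.arctan2((a[:,0]*b[:,1]-a[:,1]*b[:,0]).sum(),(a*b).sum())
    R=np.array([[np.cos(th),-np.sin(th)],[np.sin(th),np.cos(th)]]);t=W.mean(0)-R@L.mean(0);return th,t,R
th,t,R=fit(L,W);print("rack",np.degrees(th),t,"res",(W-(L@R.T+t)).round(4).tolist())
# verify: reproject rack model on all three images
def P(x,y,z):q=R@[x,y]+t;return [*q,z]
pts=[P(.045,-.131,.06),P(.025,-.131,.06),P(.045,.131,.06),P(.025,.131,.06),P(-.045,.141,.095),P(.045,.141,.095),P(-.045,0,.045),P(-.045,-.141,.045)]+[P(x,y,.06) for y0 in(.102,.034,-.034,-.102) for x in(.025,.045) for y in(y0-.017,y0+.017)]
outs=[]
for n,f,cc,(x0,y0,w,h,k) in [("wrist","w2",c,(170,0,310,150,2.5)),("scene","scene0",None,(225,165,130,80,3)),("side","side0",None,(290,160,110,110,2.5))]:
    im=cv2.imread(f"pics/{f}.png");im=cv2.resize(im[y0:y0+h,x0:x0+w],None,fx=k,fy=k,interpolation=cv2.INTER_CUBIC)
    cc=cc or manip.camera_info(n)
    for u in cv2.projectPoints(np.float64(pts),cc["rvec"],cc["tvec"],cc["K"],None)[0].reshape(-1,2):
        cv2.circle(im,tuple(int(v) for v in (u-[x0,y0]+.5)*k),2,(0,0,255),-1)
    outs.append(im)
H=np.zeros((375+280,800,3),np.uint8)[:600+55]
cv=np.zeros((600,800,3),np.uint8)
a=cv2.resize(outs[0],(620,300));cv[:300,:620]=a;cv[300:540,:390]=outs[1];cv[300:575,400:675]=outs[2]
cv2.imwrite("pics/v1.png",cv)
for y in(.102,.034,-.034):print("label",P(.035,y,.06))
E
```

```text
[[ 0.6506  0.0394]
 [ 0.6489 -0.0295]
 [ 0.6514 -0.0968]
 [ 0.6528 -0.1661]]
rack 0.7703764048463392 [ 0.61593264 -0.06370628] res [[0.001, 0.0007], [-0.0016, -0.0003], [0.0, 0.0005], [0.0005, -0.0008]]
label [np.float64(0.6495580700934164), np.float64(0.03875508460211613), 0.06]
label [np.float64(0.650472343667728), np.float64(-0.029238768824729117), 0.06]
label [np.float64(0.6513866172420397), np.float64(-0.09723262225157438), 0.06]
```

View pics/v1.png

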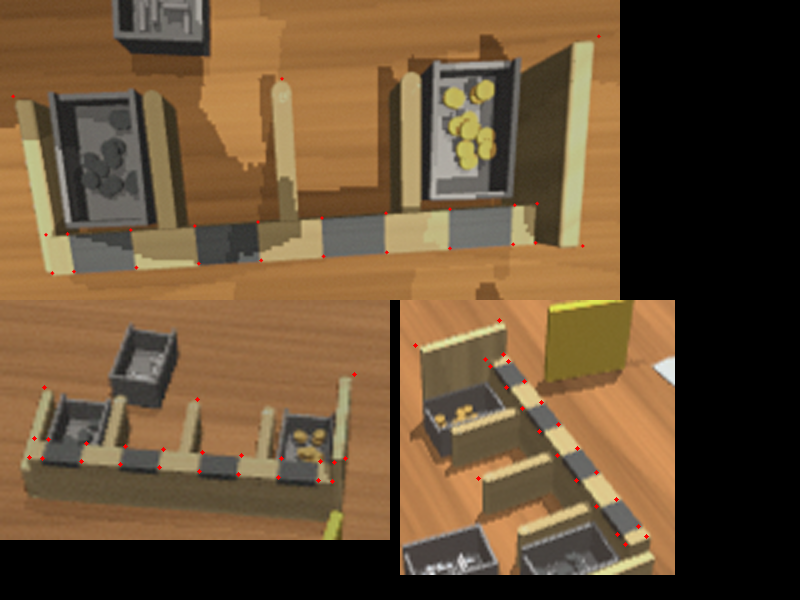

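The model lies on the plates to within about 1-2 px, so I rotate to the touching orientation and come in above plate 1.

Emit:
send_rows --plan '[{"linear":[0,0,0],"delta_rot":[0,0,7.1],"fingers":0.0},{"linear":[0,0,0],"delta_rot":[0,0,7.1],"fingers":0.0},{"linear":[0,0,0],"delta_rot":[0,0,7.1],"fingers":0.0},{"linear":[0,0,0],"delta_rot":[0,0,7.1],"fingers":0.0},{"linear":[0,0,0],"delta_rot":[0,0,7.1],"fingers":0.0},{"linear":[0,0,0],"delta_rot":[0,0,7.1],"fingers":0.0},{"linear":[0,0,0],"delta_rot":[0,0,7.1],"fingers":0.0},{"linear":[0,0,0],"delta_rot":[0,0,7.1],"fingers":0.0},{"linear":[0,0,0],"delta_rot":[0,0,7.1],"fingers":0.0},{"linear":[0,0,0],"delta_rot":[0,0,7.1],"fingers":0.0},{"linear":[0,0,0],"delta_rot":[0,0,7.1],"fingers":0.0},{"linear":[0,0,0],"delta_rot":[0,0,7.1],"fingers":0.0}]'

```text
clock: 3.83
position: [0.708, -0.0576, 0.3021]
ee_rot: [-0.002, 1.0, 0.004, 0.005]
contact_force: [0.5, -0.1, -0.3]
width: 0.0
```

Emit:
send_rows --plan '[{"linear":[-0.0104,-0.0178,0.03],"delta_rot":[0,0,0],"fingers":0.0},{"linear":[-0.0104,-0.0178,0.03],"delta_rot":[0,0,0],"fingers":0.0},{"linear":[-0.0104,-0.0178,0.03],"delta_rot":[0,0,0],"fingers":0.0},{"linear":[-0.0104,-0.0178,0.03],"delta_rot":[0,0,0],"fingers":0.0},{"linear":[-0.0104,-0.0178,0.03],"delta_rot":[0,0,0],"fingers":0.0},{"linear":[-0.0104,-0.0178,0.03],"delta_rot":[0,0,0],"fingers":0.0},{"linear":[0,0,0],"delta_rot":[0,0,0],"fingers":0.0}]'

```text
clock: 4.42
position: [0.6474, 0.0552, 0.1212]
ee_rot: [-0.001, 1.0, -0.005, 0.013]
contact_force: [-1.9, -1.2, -1.3]
width: 0.0
```

```bash
python3 - <<'E'
from h import *
s,p,R=pose();c=manip.camera_info("wrist");im=manip.get_image("wrist")
cv2.imwrite("pics/w3.png",im[:,:,::-1])
print(s["clock"],p,"\n",R.round(3),s["qpos"].round(2),s["contact_force"])
D=[[int(v) for v in d["extent"]]+[round(d["p"],2)] for d in manip.find_in("label_a","wrist")][:6]
for d in D:print(d,onz("wrist",((d[0]+d[2])/2,(d[1]+d[3])/2),.06,c).round(4))
E
```

```text
4.4167 [0.64736476 0.05523477 0.12116023] 
 [[ 1.    -0.011  0.025]
 [-0.011 -1.     0.001]
 [ 0.025 -0.002 -1.   ]] [-0.02  0.47  1.55  0.    1.09 -0.01] [-1.88824881 -1.17517963 -1.25058128]
[304, 240, 336, 257, 0.72] [0.6508 0.0488 0.06  ]
[310, 335, 321, 364, 0.61] [ 0.6471 -0.0277  0.06  ]
```

View pics/w3.png

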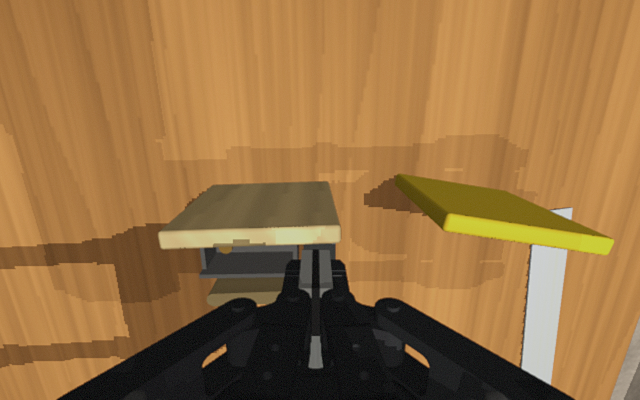

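```bash
python3 - <<'E'
from h import *
s,p,R=pose();print(p,R.round(3).tolist())
for u in[(160,248),(340,243),(160,233),(340,228)]:print(u,onz("wrist",u,.095).round(4))
E
```

```text
[0.65344436 0.05245057 0.12679464] [[0.999, -0.011, 0.038], [-0.011, -1.0, -0.001], [0.038, 0.001, -0.999]]
(160, 248) [0.5756 0.0627 0.095 ]
(340, 243) [0.6665 0.0629 0.095 ]
(160, 233) [0.5769 0.0709 0.095 ]
(340, 228) [0.6664 0.0712 0.095 ]
```

Emit:
send_rows --plan '[{"linear":[0.0028,0.016,0.0],"delta_rot":[0,-1.2,0],"fingers":0.0},{"linear":[0,0,0],"delta_rot":[0,0,0],"fingers":0.0}]'

```text
clock: 4.68
position: [0.6595, 0.0358, 0.1311]
ee_rot: [0.001, 1.0, -0.005, 0.012]
contact_force: [0.6, 0.6, 0.1]
width: 0.0001
```

Emit:
send_rows --plan '[{"linear":[-0.004,0.0,0.0],"delta_rot":[0,-1.4,0],"fingers":0.0},{"linear":[0,0,0],"delta_rot":[0,0,0],"fingers":0.0},{"linear":[0,0,0],"delta_rot":[0,0,0],"fingers":0.0},{"linear":[0,0,0],"delta_rot":[0,0,0],"fingers":0.0}]'

```text
clock: 5.02
position: [0.6625, 0.0333, 0.1391]
ee_rot: [0.001, 1.0, -0.009, 0.009]
contact_force: [-0.3, 0.3, 0.2]
width: -0.0
```

```bash
python3 - <<'E'
from h import *
s,p,R=pose();c=manip.camera_info("wrist");im=manip.get_image("wrist")
print(p,R.round(3).tolist());s,p,R=pose();print(p)
cv2.imwrite("pics/w4.png",np.ascontiguousarray(cv2.resize(im[150:400,130:450,::-1],None,fx=2.4,fy=2.4)))
for d in manip.masks_of("tall_end","wrist")[:3]:
    r=cv2.minAreaRect(np.argwhere(d["pixels"])[:,::-1].astype(np.float32));print(d["p"],d["extent"],r)
import pickle;pickle.dump(c,open("c4.pkl","wb"))
E
```

```text
[0.66249463 0.03331137 0.13911896] [[1.0, -0.017, 0.018], [-0.017, -1.0, -0.003], [0.018, 0.003, -1.0]]
[0.66257794 0.03335762 0.13926742]
0.92 [137.2, 151.6, 310.0, 196.4] ((223.70962524414062, 172.79965209960938), (43.98331832885742, 172.11651611328125), 87.92996978759766)
0.72 [373.0, 139.2, 569.7, 206.8] ((470.5176086425781, 172.80410766601562), (200.6224822998047, 34.30249786376953), 9.761774063110352)
```

View pics/w4.png

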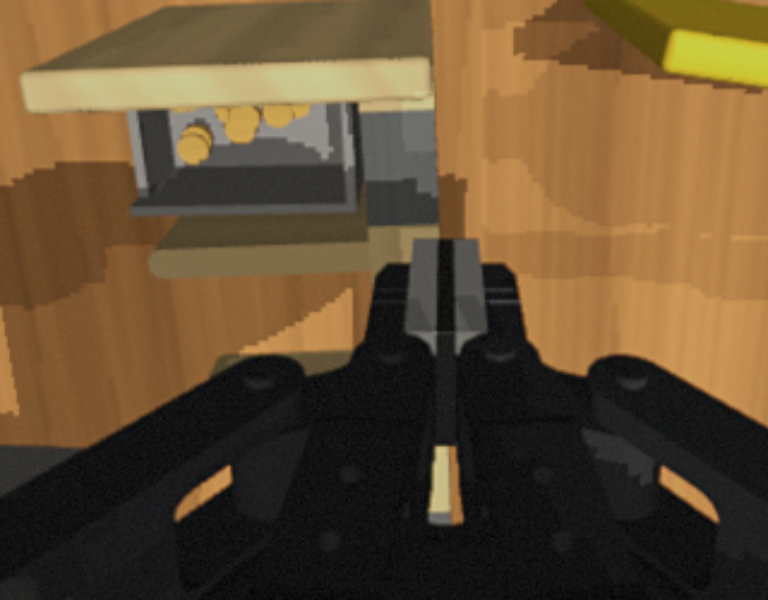

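```bash
python3 - <<'E'
from h import *
import pickle
c=pickle.load(open("c4.pkl","rb"))
f=lambda u,z:onz("wrist",(130+u[0]/2.4,150+u[1]/2.4),z,c).round(4)
q=[f(u,.06) for u in[(363,108),(434,108),(369,223),(439,222)]];print(q,np.mean(q,0))
print([f(u,.095) for u in[(25,110),(432,95),(25,75),(432,58)]])
s,p,R=pose();print(p,R.round(3).tolist())
for z in(.0,.02,.025):print(z,[(cv2.projectPoints(np.float64([p+R@[0,0,z]]),c["rvec"],c["tvec"],c["K"],None)[0].ravel()-[130,150])*2.4])
E
```

```text
[array([0.6416, 0.0561, 0.06  ]), array([0.6605, 0.0557, 0.06  ]), array([0.6415, 0.0225, 0.06  ]), array([0.6612, 0.0223, 0.06  ])] [0.6512  0.03915 0.06   ]
[array([0.5717, 0.0676, 0.095 ]), array([0.6602, 0.069 , 0.095 ]), array([0.5732, 0.0754, 0.095 ]), array([0.6604, 0.0772, 0.095 ])]
[0.66207476 0.03348979 0.13877966] [[1.0, -0.017, 0.017], [-0.017, -1.0, -0.003], [0.017, 0.003, -1.0]]
0.0 [array([447.17848263, 352.96125984])]
0.02 [array([446.89593331, 295.14100413])]
0.025 [array([446.83585878, 282.84748788])]
```

Emit:
send_rows --plan '[{"linear":[-0.006,-0.003,0.015],"delta_rot":[0,-1.0,0],"fingers":0.0},{"linear":[-0.006,-0.003,0.015],"delta_rot":[0,0,0],"fingers":0.0},{"linear":[0,0,0.01],"delta_rot":[0,0,0],"fingers":0.0},{"linear":[0,0,0],"delta_rot":[0,0,0],"fingers":0.0},{"linear":[0,0,0],"delta_rot":[0,0,0],"fingers":0.0}]'

```text
clock: 5.53
position: [0.6487, 0.0406, 0.0951]
ee_rot: [0.001, 1.0, -0.008, -0.002]
contact_force: [0.3, 0.2, -0.7]
width: 0.0002
```

Emit:
send_rows --plan '[{"linear":[0,0,0.004],"delta_rot":[0,0,0],"fingers":0.0},{"linear":[0,0,0.003],"delta_rot":[0,0,0],"fingers":0.0},{"linear":[0,0,0.002],"delta_rot":[0,0,0],"fingers":0.0},{"linear":[0,0,0.002],"delta_rot":[0,0,0],"fingers":0.0}]'

```text
clock: 5.87
position: [0.6495, 0.0407, 0.085]
ee_rot: [0.001, 1.0, -0.008, -0.001]
contact_force: [-6.3, 0.6, 21.1]
width: -0.0
```

Plate 1 touched (21 N at tip height 60 mm). I lift and go to plate 2.

Emit:
send_rows --plan '[{"linear":[0,0,-0.015],"delta_rot":[0,0,0],"fingers":0.0},{"linear":[0.001,0.023,0],"delta_rot":[0,0,0],"fingers":0.0},{"linear":[0.001,0.023,0],"delta_rot":[0,0,0],"fingers":0.0},{"linear":[0.001,0.022,0],"delta_rot":[0,0,0],"fingers":0.0},{"linear":[0,0,0],"delta_rot":[0,0,0],"fingers":0.0},{"linear":[0,0,0],"delta_rot":[0,0,0],"fingers":0.0}]'

```text
clock: 6.37
position: [0.654, -0.029, 0.1037]
ee_rot: [0.001, 1.0, -0.007, 0.002]
contact_force: [-0.8, -0.2, -0.2]
width: -0.0
```

Emit:
send_rows --plan '[{"linear":[-0.002,0,0.008],"delta_rot":[0,0,0],"fingers":0.0},{"linear":[0,0,0.005],"delta_rot":[0,0,0],"fingers":0.0},{"linear":[0,0,0.003],"delta_rot":[0,0,0],"fingers":0.0},{"linear":[0,0,0.002],"delta_rot":[0,0,0],"fingers":0.0},{"linear":[0,0,0.002],"delta_rot":[0,0,0],"fingers":0.0}]'

```text
clock: 6.78
position: [0.6522, -0.0271, 0.085]
ee_rot: [0.002, 1.0, -0.006, 0.003]
contact_force: [-7.3, -3.5, 25.1]
width: -0.0
```

Emit:
send_rows --plan '[{"linear":[0,0,-0.015],"delta_rot":[0,0,0],"fingers":0.0},{"linear":[0.0,0.023,0],"delta_rot":[0,0,0],"fingers":0.0},{"linear":[0.0,0.023,0],"delta_rot":[0,0,0],"fingers":0.0},{"linear":[0.0,0.022,0],"delta_rot":[0,0,0],"fingers":0.0},{"linear":[0,0,0],"delta_rot":[0,0,0],"fingers":0.0},{"linear":[0,0,0],"delta_rot":[0,0,0],"fingers":0.0}]'

```text
clock: 7.28
position: [0.6515, -0.0916, 0.1005]
ee_rot: [0.001, 1.0, -0.002, 0.003]
contact_force: [0.6, 0.4, 0.2]
width: -0.0
```

Emit:
send_rows --plan '[{"linear":[0.001,0.005,0.006],"delta_rot":[0,0,0],"fingers":0.0},{"linear":[0,0,0.004],"delta_rot":[0,0,0],"fingers":0.0},{"linear":[0,0,0.002],"delta_rot":[0,0,0],"fingers":0.0},{"linear":[0,0,0.002],"delta_rot":[0,0,0],"fingers":0.0},{"linear":[0,0,0.002],"delta_rot":[0,0,0],"fingers":0.0}]'

```text
clock: 7.7
position: [0.6525, -0.0938, 0.085]
ee_rot: [0.001, 1.0, -0.0, 0.002]
contact_force: [-5.7, -1.8, 23.3]
width: 0.0001
```

All three plates are touched in order. I lift straight up, back off towards the robot, and turn so the camera faces the bin from the rack side.

Emit:
send_rows --plan '[{"linear":[0,0,-0.035],"delta_rot":[0,0,0],"fingers":0.0},{"linear":[0,0,-0.035],"delta_rot":[0,0,0],"fingers":0.0},{"linear":[0,0,-0.035],"delta_rot":[0,0,0],"fingers":0.0},{"linear":[-0.02,0,-0.035],"delta_rot":[0,0,0],"fingers":0.0},{"linear":[-0.038,0.005,0],"delta_rot":[0,0,0],"fingers":0.0},{"linear":[-0.038,0.005,0],"delta_rot":[0,0,0],"fingers":0.0},{"linear":[-0.038,0.005,0],"delta_rot":[0,0,0],"fingers":0.0},{"linear":[-0.038,0.005,0],"delta_rot":[0,0,0],"fingers":0.0},{"linear":[-0.038,0.005,0],"delta_rot":[0,0,0],"fingers":0.0},{"linear":[-0.02,0.002,0],"delta_rot":[0,0,0],"fingers":0.0},{"linear":[0,0,0],"delta_rot":[0,0,7.0],"fingers":0.0}]'

```text
clock: 8.62
position: [0.4138, -0.1139, 0.2267]
ee_rot: [0.0, 0.998, -0.056, 0.002]
contact_force: [-0.0, 0.0, 0.2]
width: -0.0001
```

Emit:
send_rows --plan '[{"linear":[0,0,0],"delta_rot":[0,0,7.1],"fingers":0.015},{"linear":[0,0,0],"delta_rot":[0,0,7.1],"fingers":0.015},{"linear":[0,0,0],"delta_rot":[0,0,7.1],"fingers":0.015},{"linear":[0,0,0],"delta_rot":[0,0,7.1],"fingers":0.015},{"linear":[0,0,0],"delta_rot":[0,0,7.1],"fingers":0.015},{"linear":[0,0,0],"delta_rot":[0,0,7.1],"fingers":0.015},{"linear":[0,0,0],"delta_rot":[0,0,7.1],"fingers":0.015},{"linear":[0,0,0],"delta_rot":[0,0,7.1],"fingers":0.015},{"linear":[0,0,0],"delta_rot":[0,0,7.1],"fingers":0.015},{"linear":[0,0,0],"delta_rot":[0,0,7.1],"fingers":0.015},{"linear":[0,0,0],"delta_rot":[0,0,7.1],"fingers":0.015},{"linear":[0,0,0],"delta_rot":[0,0,5],"fingers":0.015}]'

```text
clock: 9.62
position: [0.4083, -0.1059, 0.2248]
ee_rot: [0.001, -0.703, 0.711, 0.001]
contact_force: [0.1, -0.4, -0.1]
width: 0.0149
```

Emit:
send_rows --plan '[{"linear":[0,0,0],"delta_rot":[0,0,0],"fingers":0.015},{"linear":[0,0,0],"delta_rot":[0,0,0],"fingers":0.015},{"linear":[0,0,0],"delta_rot":[0,0,0],"fingers":0.015}]'

```text
clock: 9.87
position: [0.4079, -0.1044, 0.2242]
ee_rot: [0.001, -0.705, 0.709, 0.001]
contact_force: [0.1, 0.3, -0.9]
width: 0.0152
```

```bash
cat > look.py <<'E'
import sys,pickle
from h import *
def look(tag,t=None):
    s,p,R=pose();c=manip.camera_info("wrist");im=manip.get_image("wrist");cv2.imwrite(f"pics/{tag}.png",im[:,:,::-1]);pickle.dump(c,open(tag+".pkl","wb"))
    print(s["clock"],p.round(4),R.round(3).tolist(),s["qpos"].round(2),s["width"])
if __name__=="__main__":look(sys.argv[1])
E
python3 look.py w5
```

```text
9.8667 [ 0.4079 -0.1044  0.2242] [[-0.006, -1.0, 0.0], [-1.0, 0.006, 0.004], [-0.004, -0.0, -1.0]] [-0.42  0.07  1.86  0.    1.22  1.16] 0.015163334551927024
```

View pics/w5.png

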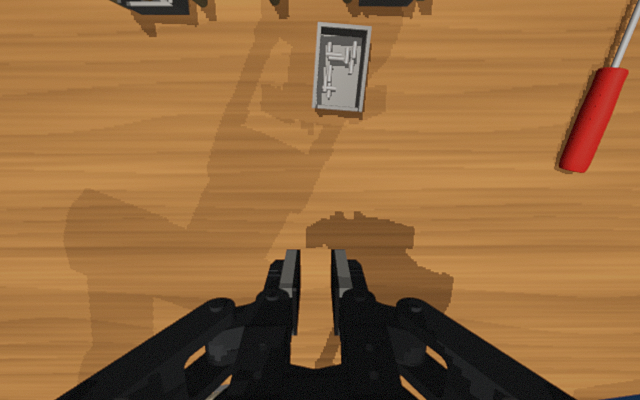

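The wrist picture shows the loose bin with rim corners near (319,23), (372,27), (364,112) and (314,110). The fingers are behind it, and the screwdriver is away at the right.

```bash
python3 - <<'E'
from h import *
import pickle
c=pickle.load(open("w5.pkl","rb"))
bl,br=[onz("wrist",u,.038,c)[:2] for u in[(319,23),(372,27)]]
fl,fr=[onz("wrist",u,.030,c)[:2] for u in[(314,109),(364,113)]]
print(bl,br,fl,fr)
d=(bl+br-fl-fr)/2;w=fl-fr;w2=bl-br
print("L",np.linalg.norm(d),"W",np.linalg.norm(w),np.linalg.norm(w2),"yaw",np.degrees(np.arctan2(d[1],d[0])),np.degrees(np.arctan2(-w[0],w[1])),np.degrees(np.arctan2(-w2[0],w2[1])),"ctr",(bl+br+fl+fr)/4)
E
```

```text
[ 0.54875785 -0.10665718] [ 0.54539093 -0.15162328] [ 0.47885148 -0.10178953] [ 0.47492267 -0.14881469]
L 0.07029218289209939 W 0.04718899586897125 0.04509197760530613 yaw -3.1300408669562945 -4.7757990345755585 -4.2821337553089425 ctr [ 0.51198073 -0.12722117]
```

Emit:
send_rows --plan '[{"linear":[0,0,0],"delta_rot":[0,0,-7.1],"fingers":0.0},{"linear":[0,0,0],"delta_rot":[0,0,-7.1],"fingers":0.0},{"linear":[0,0,0],"delta_rot":[0,0,-7.1],"fingers":0.0},{"linear":[0,0,0],"delta_rot":[0,0,-7.1],"fingers":0.0},{"linear":[0,0,0],"delta_rot":[0,0,-7.1],"fingers":0.0},{"linear":[0,0,0],"delta_rot":[0,0,-7.1],"fingers":0.0},{"linear":[0,0,0],"delta_rot":[0,0,-7.1],"fingers":0.0},{"linear":[0,0,0],"delta_rot":[0,0,-7.1],"fingers":0.0},{"linear":[0,0,0],"delta_rot":[0,0,-7.1],"fingers":0.0},{"linear":[0,0,0],"delta_rot":[0,0,-7.1],"fingers":0.0},{"linear":[0,0,0],"delta_rot":[0,0,-7.1],"fingers":0.0},{"linear":[0,0,0],"delta_rot":[0,0,-7.1],"fingers":0.0}]'

```text
clock: 10.92
position: [0.4078, -0.1035, 0.2238]
ee_rot: [-0.002, 0.999, -0.036, -0.0]
contact_force: [0.8, 0.2, -0.1]
width: 0.0004
```

Emit:
send_rows --plan '[{"linear":[0.0,0.025,0],"delta_rot":[0,0,-3],"fingers":0.0},{"linear":[0.015,0.025,0],"delta_rot":[0,0,0],"fingers":0.0},{"linear":[0.023,0.015,0],"delta_rot":[0,0,0],"fingers":0.0},{"linear":[0.023,0.01,0],"delta_rot":[0,0,0],"fingers":0.0},{"linear":[0.023,0.005,0],"delta_rot":[0,0,0],"fingers":0.0},{"linear":[0.015,0,0.02],"delta_rot":[0,0,0],"fingers":0.0},{"linear":[0,0,0.03],"delta_rot":[0,0,0],"fingers":0.0},{"linear":[0,0,0.03],"delta_rot":[0,0,0],"fingers":0.0},{"linear":[0,0,0.02],"delta_rot":[0,0,0],"fingers":0.0},{"linear":[0,0,0],"delta_rot":[0,0,0],"fingers":0.0},{"linear":[0,0,0],"delta_rot":[0,0,0],"fingers":0.0}]'

```text
clock: 11.83
position: [0.512, -0.1883, 0.1206]
ee_rot: [-0.001, 1.0, 0.002, 0.003]
contact_force: [0.4, 0.5, 0.7]
width: -0.0002
```

```bash
python3 look.py w6
```

```text
11.8333 [ 0.512  -0.1883  0.1206] [[1.0, 0.003, 0.007], [0.003, -1.0, 0.001], [0.007, -0.001, -1.0]] [-0.48  0.34  1.78  0.01  1.02 -0.49] -0.00015310304342946649
```

Emit:
send_rows --plan '[{"linear":[0,0,0.022],"delta_rot":[2,0,-0.5],"fingers":0.0},{"linear":[0,0,0.022],"delta_rot":[0,0,0],"fingers":0.0},{"linear":[0,0,0.02],"delta_rot":[0,0,0],"fingers":0.0},{"linear":[0,0,0.012],"delta_rot":[0,0,0],"fingers":0.0},{"linear":[0,0,0.006],"delta_rot":[0,0,0],"fingers":0.0},{"linear":[0,0,0],"delta_rot":[0,0,0],"fingers":0.0},{"linear":[0,0,0],"delta_rot":[0,0,0],"fingers":0.0}]'

```text
clock: 12.47
position: [0.521, -0.1904, 0.0482]
ee_rot: [-0.013, 1.0, 0.008, 0.014]
contact_force: [-0.1, 0.1, 0.5]
width: -0.0002
```

Emit:
send_rows --plan '[{"linear":[-0.006,0,0.008],"delta_rot":[0,-1.5,0],"fingers":0.0},{"linear":[-0.002,0,0.005],"delta_rot":[0,0,0],"fingers":0.0},{"linear":[0,0,0.0],"delta_rot":[0,0,0],"fingers":0.0},{"linear":[0,0,0],"delta_rot":[0,0,0],"fingers":0.0}]'

```text
clock: 12.8
position: [0.515, -0.1915, 0.0379]
ee_rot: [-0.011, 1.0, 0.009, 0.003]
contact_force: [-0.6, -0.7, -0.6]
width: -0.0002
```

Emit:
send_rows --plan '[{"linear":[0,-0.008,0.001],"delta_rot":[0,0,0],"fingers":0.0},{"linear":[0,-0.008,0],"delta_rot":[0,0,0],"fingers":0.0},{"linear":[0,-0.005,0],"delta_rot":[0,0,0],"fingers":0.0},{"linear":[0,-0.005,0],"delta_rot":[0,0,0],"fingers":0.0},{"linear":[0,-0.005,0],"delta_rot":[0,0,0],"fingers":0.0},{"linear":[0,-0.005,0],"delta_rot":[0,0,0],"fingers":0.0},{"linear":[0,-0.005,0],"delta_rot":[0,0,0],"fingers":0.0},{"linear":[0,-0.005,0],"delta_rot":[0,0,0],"fingers":0.0},{"linear":[0,0,0],"delta_rot":[0,0,0],"fingers":0.0}]'

```text
clock: 13.55
position: [0.5147, -0.1406, 0.0388]
ee_rot: [-0.01, 1.0, 0.009, 0.004]
contact_force: [0.4, 0.2, -0.2]
width: -0.0
```

```bash
python3 look.py w7
```

```text
13.55 [ 0.5147 -0.1406  0.0388] [[1.0, 0.019, 0.007], [0.018, -1.0, 0.021], [0.008, -0.021, -1.0]] [-0.41  0.43  1.89  0.03  0.82 -0.45] -4.127575835820008e-05
```

View pics/w7.png

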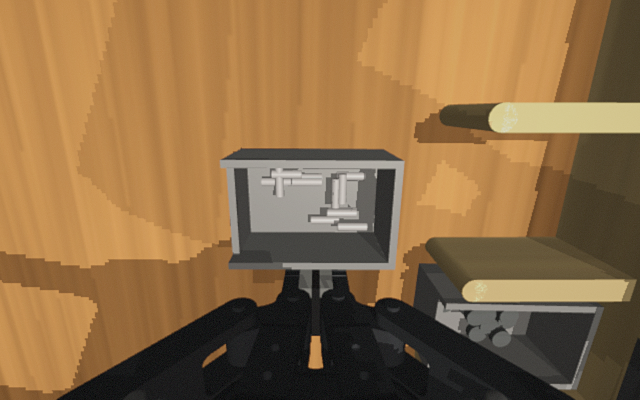

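The wrist picture shows the bin's rim at (221-404, 160-268), with the noses of the dividers bounding gap 3 at (490,118) and (463,291). I work out the bin's offset from the gap's centre line.

```bash
python3 - <<'E'
from h import *
import pickle
c=pickle.load(open("w7.pkl","rb"))
f=lambda u,z:onz("wrist",u,z,c)[:2].round(4)
print("rim TL,TR,BR,BL",f((221,161),.038),f((404,159),.038),f((397,268),.038),f((229,265),.038))
print("upper div",f((490,118),.045),f((630,103),.045),f((510,103),.045),f((510,133),.045),f((630,133),.045))
print("lower div",f((463,291),.045),f((500,280),.045),f((485,301),.045),f((620,280),.045),f((620,300),.045))
E
```

```text
rim TL,TR,BR,BL [ 0.4775 -0.0828] [ 0.5461 -0.0809] [ 0.5477 -0.1264] [ 0.4779 -0.126 ]
upper div [ 0.5721 -0.0654] [ 0.6187 -0.0597] [ 0.578  -0.0604] [ 0.5799 -0.0703] [ 0.6217 -0.0696]
lower div [ 0.573  -0.1325] [ 0.5871 -0.1274] [ 0.5827 -0.137 ] [ 0.6351 -0.1267] [ 0.6378 -0.1358]
```

Emit:
send_rows --plan '[{"linear":[0,-0.003,0],"delta_rot":[0,0,0],"fingers":0.0},{"linear":[0,-0.002,0],"delta_rot":[0,0,0],"fingers":0.0},{"linear":[0,0,0],"delta_rot":[0,0,0],"fingers":0.0}]'

```text
clock: 13.85
position: [0.5149, -0.1359, 0.0389]
ee_rot: [-0.01, 1.0, 0.009, 0.004]
contact_force: [-0.7, 0.1, -0.7]
width: 0.0002
```

Emit:
send_rows --plan '[{"linear":[0,0.012,0],"delta_rot":[0,0,0],"fingers":0.0},{"linear":[0,0.012,0],"delta_rot":[0,0,0],"fingers":0.0},{"linear":[0,0.01,-0.01],"delta_rot":[0,0,0],"fingers":0.0},{"linear":[0,0,-0.03],"delta_rot":[-1.2,0,0],"fingers":0.0},{"linear":[0,0,-0.03],"delta_rot":[0,0,0],"fingers":0.0},{"linear":[0,0,-0.03],"delta_rot":[0,0,0],"fingers":0.0},{"linear":[0,0,-0.02],"delta_rot":[0,0,0],"fingers":0.0},{"linear":[-0.026,-0.018,0],"delta_rot":[0,0,0],"fingers":0.0},{"linear":[-0.026,-0.018,0],"delta_rot":[0,0,0],"fingers":0.0},{"linear":[-0.026,-0.018,0],"delta_rot":[0,0,0],"fingers":0.0},{"linear":[-0.026,-0.018,0],"delta_rot":[0,0,0],"fingers":0.0},{"linear":[0,0,0],"delta_rot":[0,0,0],"fingers":0.0}]'

```text
clock: 14.85
position: [0.4081, -0.1147, 0.1624]
ee_rot: [0.003, 1.0, 0.004, 0.005]
contact_force: [-0.5, 0.5, 0.4]
width: -0.0001
```

Emit:
send_rows --plan '[{"linear":[0,0,0],"delta_rot":[0,0,7.1],"fingers":0.015},{"linear":[0,0,0],"delta_rot":[0,0,7.1],"fingers":0.015},{"linear":[0,0,0],"delta_rot":[0,0,7.1],"fingers":0.015},{"linear":[0,0,0],"delta_rot":[0,0,7.1],"fingers":0.015},{"linear":[0,0,0],"delta_rot":[0,0,7.1],"fingers":0.015},{"linear":[0,0,0],"delta_rot":[0,0,7.1],"fingers":0.015},{"linear":[0,0,0],"delta_rot":[0,0,7.1],"fingers":0.015},{"linear":[0,0,0],"delta_rot":[0,0,7.1],"fingers":0.015},{"linear":[0,0,0],"delta_rot":[0,0,7.1],"fingers":0.015},{"linear":[0,0,0],"delta_rot":[0,0,7.1],"fingers":0.015},{"linear":[0,0,0],"delta_rot":[0,0,7.1],"fingers":0.015},{"linear":[0,0,0],"delta_rot":[0,0,7.1],"fingers":0.015}]'

```text
clock: 15.85
position: [0.4097, -0.1285, 0.165]
ee_rot: [-0.001, 0.732, -0.681, 0.009]
contact_force: [0.2, -0.9, -0.4]
width: 0.015
```

```bash
python3 look.py w8
```

```text
15.85 [ 0.4097 -0.1285  0.165 ] [[0.072, -0.997, 0.015], [-0.997, -0.072, -0.01], [0.011, -0.014, -1.0]] [-0.46  0.13  1.95 -0.    1.05  1.04] 0.01504578608983642
```

Emit:
send_rows --plan '[{"linear":[-0.015,0,0],"delta_rot":[0,0,3.3],"fingers":0.015},{"linear":[-0.014,0,0.025],"delta_rot":[0,0,0],"fingers":0.015},{"linear":[0,0,0.025],"delta_rot":[0,0,0],"fingers":0.015},{"linear":[0,0,0.025],"delta_rot":[0,0,0],"fingers":0.015},{"linear":[0,0,0.02],"delta_rot":[0,0,0],"fingers":0.015},{"linear":[0,0,0.01],"delta_rot":[0,0,0],"fingers":0.015},{"linear":[0,0,0.0],"delta_rot":[0,0,0],"fingers":0.015},{"linear":[0,0,0],"delta_rot":[0,0,0],"fingers":0.015}]'

```text
clock: 16.57
position: [0.4167, -0.1093, 0.0582]
ee_rot: [-0.003, 0.714, -0.7, 0.014]
contact_force: [-0.3, 0.6, 0.2]
width: 0.0149
```

```bash
python3 look.py w9
```

```text
16.5667 [ 0.4167 -0.1093  0.0582] [[0.02, -1.0, 0.024], [-1.0, -0.02, -0.016], [0.017, -0.024, -1.0]] [-0.41  0.27  2.11 -0.01  0.73  1.14] 0.014894338113717412
```

Emit:
send_rows --plan '[{"linear":[-0.005,0,0.01],"delta_rot":[0,-0.9,0.4],"fingers":0.015},{"linear":[-0.005,0,0.008],"delta_rot":[0,0,0],"fingers":0.015},{"linear":[0,0,0.002],"delta_rot":[0,0,0],"fingers":0.015},{"linear":[0,0,0],"delta_rot":[0,0,0],"fingers":0.015},{"linear":[0,0,0],"delta_rot":[0,0,0],"fingers":0.015}]'

```text
clock: 17.03
position: [0.4197, -0.1002, 0.039]
ee_rot: [-0.01, 0.712, -0.702, 0.011]
contact_force: [-0.3, -0.3, 0.2]
width: 0.0148
```

```bash
python3 look.py w10
```

```text
17.0333 [ 0.4197 -0.1002  0.039 ] [[0.013, -0.999, 0.03], [-1.0, -0.013, -0.002], [0.002, -0.03, -1.0]] [-0.4   0.3   2.13  0.02  0.68  1.14] 0.014766901695917278
```

Emit:
send_rows --plan '[{"linear":[0,-0.012,0],"delta_rot":[0,0,0],"fingers":0.015},{"linear":[0,-0.012,0],"delta_rot":[0,0,0],"fingers":0.015},{"linear":[0,-0.008,0],"delta_rot":[0,0,0],"fingers":0.015},{"linear":[0,-0.005,0],"delta_rot":[0,0,0],"fingers":0.015},{"linear":[0,-0.005,0],"delta_rot":[0,0,0],"fingers":0.015},{"linear":[0,-0.005,0],"delta_rot":[0,0,0],"fingers":0.015},{"linear":[0,-0.005,0],"delta_rot":[0,0,0],"fingers":0.015},{"linear":[0,-0.005,0],"delta_rot":[0,0,0],"fingers":0.015},{"linear":[0,-0.005,0],"delta_rot":[0,0,0],"fingers":0.015},{"linear":[0,0,0],"delta_rot":[0,0,0],"fingers":0.015},{"linear":[0,0,0],"delta_rot":[0,0,0],"fingers":0.015}]'

```text
clock: 18.0
position: [0.4885, -0.0989, 0.0417]
ee_rot: [-0.01, 0.712, -0.702, 0.011]
contact_force: [-2.0, -0.0, 1.0]
width: 0.0151
```

```bash
python3 look.py w11
```

```text
18.0 [ 0.4885 -0.0989  0.0417] [[0.015, -0.999, 0.03], [-1.0, -0.015, -0.002], [0.002, -0.03, -1.0]] [-0.35  0.37  1.99  0.01  0.75  1.2 ] 0.015076785832247013
```

View pics/w11.png

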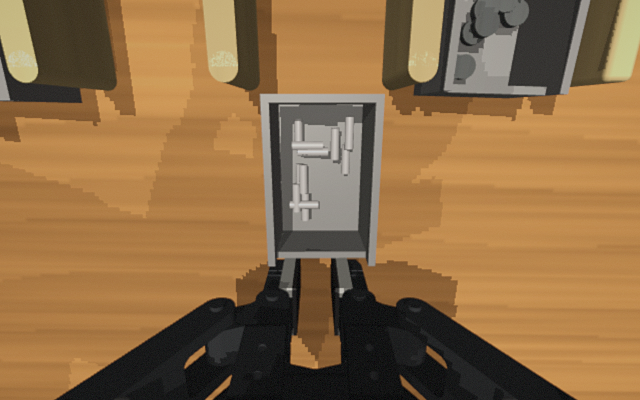

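The wrist picture shows the bin's back rim (261-383, row 97, middle 322) centred between the noses at (224,75) and (424,75), middle 324. I push on straight.

Emit:
send_rows --plan '[{"linear":[0,-0.005,0.001],"delta_rot":[0,0,0],"fingers":0.015},{"linear":[0,-0.005,0.001],"delta_rot":[0,0,0],"fingers":0.015},{"linear":[0,-0.005,0],"delta_rot":[0,0,0],"fingers":0.015},{"linear":[0,-0.005,0],"delta_rot":[0,0,0],"fingers":0.015},{"linear":[0,-0.005,0],"delta_rot":[0,0,0],"fingers":0.015},{"linear":[0,-0.005,0],"delta_rot":[0,0,0],"fingers":0.015},{"linear":[0,-0.005,0],"delta_rot":[0,0,0],"fingers":0.015},{"linear":[0,-0.005,0],"delta_rot":[0,0,0],"fingers":0.015},{"linear":[0,-0.005,0],"delta_rot":[0,0,0],"fingers":0.015},{"linear":[0,0,0],"delta_rot":[0,0,0],"fingers":0.015}]'

```text
clock: 18.88
position: [0.5373, -0.098, 0.0402]
ee_rot: [-0.009, 0.712, -0.702, 0.01]
contact_force: [0.3, 0.6, 0.6]
width: 0.0152
```

```bash
python3 look.py w12; python3 - <<'E'
from h import *
print(manip.get_state()["contact_force"])
E
```

```text
18.8833 [ 0.5373 -0.098   0.0402] [[0.014, -1.0, 0.028], [-1.0, -0.014, -0.001], [0.002, -0.028, -1.0]] [-0.31  0.43  1.88  0.01  0.8   1.24] 0.015184571752703366
[-0.25752224  0.00996293  1.08038989]
```

Now I creep to the back board, watching the force.

Emit:
send_rows --plan '[{"linear":[0,-0.004,0],"delta_rot":[0,0,0],"fingers":0.015},{"linear":[0,-0.004,0],"delta_rot":[0,0,0],"fingers":0.015},{"linear":[0,-0.004,0],"delta_rot":[0,0,0],"fingers":0.015},{"linear":[0,-0.003,0],"delta_rot":[0,0,0],"fingers":0.015},{"linear":[0,-0.002,0],"delta_rot":[0,0,0],"fingers":0.015}]'

```text
clock: 19.35
position: [0.5539, -0.0974, 0.0405]
ee_rot: [-0.009, 0.712, -0.702, 0.009]
contact_force: [-1.2, -0.0, -1.1]
width: 0.0153
```

Emit:
send_rows --plan '[{"linear":[0,-0.002,0],"delta_rot":[0,0,0],"fingers":0.015},{"linear":[0,-0.002,0],"delta_rot":[0,0,0],"fingers":0.015}]'

```text
clock: 19.52
position: [0.5582, -0.0973, 0.0405]
ee_rot: [-0.009, 0.712, -0.702, 0.009]
contact_force: [-0.8, -0.3, 0.9]
width: 0.0148
```

Emit:
send_rows --plan '[{"linear":[0,-0.002,0],"delta_rot":[0,0,0],"fingers":0.015},{"linear":[0,-0.002,0],"delta_rot":[0,0,0],"fingers":0.015}]'

```text
clock: 19.68
position: [0.5622, -0.0972, 0.0405]
ee_rot: [-0.008, 0.712, -0.702, 0.009]
contact_force: [-5.3, -1.0, -0.5]
width: 0.0147
```

Emit:
send_rows --plan '[{"linear":[0,-0.0015,0],"delta_rot":[0,0,0],"fingers":0.015},{"linear":[0,-0.0015,0],"delta_rot":[0,0,0],"fingers":0.015}]'

```text
clock: 19.85
position: [0.5623, -0.0971, 0.0404]
ee_rot: [-0.006, 0.713, -0.702, 0.006]
contact_force: [-5.4, -1.1, 2.1]
width: 0.0148
```

Emit:
send_rows --plan '[{"linear":[0,-0.003,0],"delta_rot":[0,0,0],"fingers":0.015},{"linear":[0,-0.003,0],"delta_rot":[0,0,0],"fingers":0.015}]'

```text
clock: 20.02
position: [0.5626, -0.097, 0.0402]
ee_rot: [-0.001, 0.713, -0.701, 0.001]
contact_force: [-7.3, -2.5, 5.2]
width: 0.0148
```

The push stalled at x=0.5625 (predicted 0.5615) with force building, so the bin is home. I withdraw straight back, then up.

Emit:
send_rows --plan '[{"linear":[0,0.01,0],"delta_rot":[0,0,0],"fingers":0.015},{"linear":[0,0.02,0],"delta_rot":[0,0,0],"fingers":0.015},{"linear":[0,0.03,0],"delta_rot":[0,0,0],"fingers":0.015},{"linear":[0,0.02,-0.02],"delta_rot":[0,0,0],"fingers":0.015},{"linear":[0,0,-0.035],"delta_rot":[0,0,0],"fingers":0.015},{"linear":[0,0,-0.035],"delta_rot":[0,0,0],"fingers":0.015},{"linear":[0,0,-0.035],"delta_rot":[0,0,0],"fingers":0.015},{"linear":[0,0,0],"delta_rot":[0,0,0],"fingers":0.015},{"linear":[0,0,0],"delta_rot":[0,0,0],"fingers":0.015},{"linear":[0,0,0],"delta_rot":[0,0,0],"fingers":0.015}]'

```text
clock: 20.85
position: [0.4811, -0.0985, 0.1705]
ee_rot: [-0.008, 0.712, -0.702, 0.009]
contact_force: [0.2, -0.2, -0.3]
width: 0.015
```

```bash
python3 look.py w13; python3 - <<'E'
from h import *
w=cv2.imread("pics/w13.png")[0:250,160:480];w=cv2.resize(w,(480,375),interpolation=cv2.INTER_CUBIC)
s=manip.get_image("side")[:,:,::-1];cv2.imwrite("pics/side1.png",s)
b=cv2.resize(s[150:290,290:410],(320,373),interpolation=cv2.INTER_CUBIC);cv=np.zeros((375,800,3),np.uint8);cv[:,:480]=w;cv[:373,480:]=b
cv2.imwrite("pics/fin.png",cv)
E
```

```text
20.85 [ 0.4811 -0.0985  0.1705] [[0.015, -1.0, 0.024], [-1.0, -0.015, -0.002], [0.002, -0.023, -1.0]] [-0.35  0.21  1.83  0.01  1.08  1.2 ] 0.015049220714769055
```

View pics/fin.png

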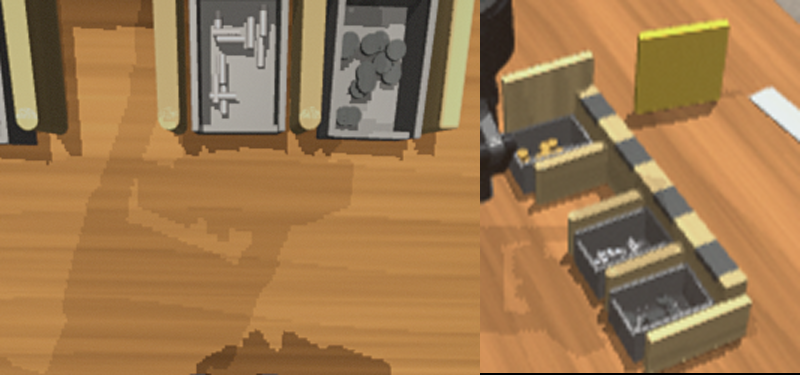

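The final picture shows the bin in the third gap, its front level with the noses and slightly deeper than the neighbouring bins. The gripper is clear, so I hand in.

```bash
python3 -c "
from rig import manip
s=manip.get_state();print(s['clock'],s['contact_force'],manip.sign_off())"
```

```text
the job is handed in; nothing more can be done
20.95 [-0.0521981  -0.84099231  0.26103944] None
```

The job is done and handed in at about 21 s of the 69 s allowed. The bin is fully home in the third gap, and I saw nothing else disturbed.

- **Counting:** the plywood tall board is at the rack's left (+y) end; the free-standing yellow board was ignored. I touched the first, second and third label plates in that order at 21–25 N, lifting between them. I did not go to the fourth.
- **Bin:** I pushed it sideways into line with the gap, then straight in until it stopped. The stop came within about 1 mm of the predicted home position, with the push force rising to about 7 N. It was never gripped or lifted, and I saw no tipping.
- **Last checks:** the final picture shows the bin's front level with the divider noses. The bystander bins looked undisturbed. I never went near the glue bottle or the screwdriver, but neither was in that last picture. The contact force was near zero with the gripper clear above the bench.
- **Disagreements:** the fitted rack position was a few mm off in the scene and side cameras compared with the wrist camera. A close-up of the first plate agreed with the wrist fit, so I used that. My first move call was refused for its format and moved nothing.

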